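# Hang up the flour scoops

### The job

Hang both flour scoops up by the rings at the ends of their handles: the large scoop on the slanted peg of the taller stand, the small scoop on the slanted peg of the shorter stand. Slip each ring well down over its peg and let go, so that the scoop hangs freely clear of the worktop and of the stand's foot, and leave everything else standing where it is.

Things in the scene. Friction and masses are not known exactly. Their poses are not given: they have to be found in the camera images.
- large_scoop: large flour scoop, 197 mm long, up to 0.2 kg: U-shaped sheet-metal bowl 85 mm long, 68 wide, 46 high, open at the top and front; level pale wooden handle 64 mm long; steel hanging ring at the handle's end. It starts lying on its bowl on the worktop, ring off the surface. Origin on the underside below the bowl's middle, x towards handle and ring, z up
- large_scoop_grip (a point): point on the centre line of the large scoop's handle, 25 mm behind the bowl's back wall, good to pinch across the handle, which is 16 mm wide and 18 mm high; in the scoop's frame x = 67.5, z = 32 mm; same axes as the scoop
- large_scoop_ring (a point): centre of the hole in the large scoop's hanging ring: a flat ring in the plane of the handle (hole axis = the scoop's z), hole 34 mm wide, wire 6 mm thick; in the scoop's frame x = 131.5, z = 32 mm; same axes as the scoop
- large_scoop_lip (a point): middle of the front edge of the large scoop's bowl floor, the end farthest from the ring; in the scoop's frame x = -42.5 mm, z = 1 mm; same axes as the scoop
- small_scoop: small flour scoop, 164 mm long, up to 0.13 kg: U-shaped sheet-metal bowl 64 mm long, 52 wide, 36 high, open at the top and front; level pale wooden handle 56 mm long; steel hanging ring at the handle's end. It starts lying on its bowl on the worktop, ring off the surface. Origin on the underside below the bowl's middle, x towards handle and ring, z up
- small_scoop_grip (a point): point on the centre line of the small scoop's handle, 25 mm behind the bowl's back wall, good to pinch across the handle, which is 16 mm wide and 18 mm high; in the scoop's frame x = 57, z = 27 mm; same axes as the scoop
- small_scoop_ring (a point): centre of the hole in the small scoop's hanging ring: a flat ring in the plane of the handle (hole axis = the scoop's z), hole 30 mm wide, wire 6 mm thick; in the scoop's frame x = 111, z = 27 mm; same axes as the scoop
- small_scoop_lip (a point): middle of the front edge of the small scoop's bowl floor, the end farthest from the ring; in the scoop's frame x = -32.0 mm, z = 1 mm; same axes as the scoop
- tall_stand: the taller of two fixed hook stands: round wooden foot 110 mm wide and 16 mm high, a steel post 16 mm thick to 267 mm height, and one straight slanted peg on the side that the stand faces; origin at the centre of the foot's underside, its -x is the side to which the peg leans out, z up
- tall_peg: the tall stand's peg: straight steel rod 10 mm thick that leans out of the post, rising at 50 degrees above the horizontal, with a 13 mm ball end; fixed. Origin at its root on the post, 240 mm above the worktop; z runs along the rod to the free end, the ball's centre being at z = 80 mm (301 mm above the worktop); the y axis is level; a collar 18 mm wide ends at z = 9 mm
- short_stand: the shorter of two fixed hook stands: round wooden foot 110 mm wide and 16 mm high, a steel post 16 mm thick to 217 mm height, and one straight slanted peg on the side that the stand faces; origin at the centre of the foot's underside, its -x is the side to which the peg leans out, z up
- short_peg: the short stand's peg: straight steel rod 10 mm thick that leans out of the post, rising at 50 degrees above the horizontal, with a 13 mm ball end; fixed. Origin at its root on the post, 190 mm above the worktop; z runs along the rod to the free end, the ball's centre being at z = 80 mm (251 mm above the worktop); the y axis is level; a collar 18 mm wide ends at z = 9 mm
- sugar_shaker: glass sugar shaker with a grey domed top, 44 mm wide, 90 mm tall, loose, in front of the till; origin at the centre of its underside. The till (fixed, one stand to its left and one to its right) fills the space from 0.53 m ahead of the robot's base axis, 110 mm to the left and 180 mm to the right of straight ahead, 255 mm high; the space in front of it is free above the shaker; z up
- tip_glass: empty clear tumbler, 81 mm wide, 93 mm tall, loose; origin at the centre of its underside
- honey_jar: honey jar with a white lid, 60 mm wide, 99 mm tall, loose; origin at the centre of its underside
Not all that is in view belongs to the job. What is shaped like the small_scoop but pink is not meant.

How it is judged:
By the outcome, as a careful person would: the job done as asked, in the order asked, and still so for the second after the job is handed in, with the robot touching nothing.
It also fails if it takes over 64 s, if anything falls off the work surface, if the arm or the gripper's body presses on something with over 40 N, if the wrist force passes 120 N, or if a joint passes its speed limit or range.

### The arm

A 6-joint arm with a two-finger parallel gripper is mounted at the origin on a cart in front of the work surface, level with it; the furniture and walls round the work are solid. World frame = base frame: x ahead of the robot, y to its left, z up, the work surface at z = 0. Lengths are in m, angles in rad, forces in N, time in s.
With the tool pointing down it reaches from about 0.325 to 0.85 m from the base axis. Payload 4.4 kg.
Tool frame: the origin (TCP) lies on the centre line of the jaws, within the pads' length; the fingertips stand 22 mm ahead of it and the grasp point (between the pads) lies 3 mm ahead of it (nose_length is the distance from the TCP to the fingertips, in m); z points along the fingers, y is the line along which they close (so a half turn about z gives the same grasp; the last joint's range is limited). The gripper opens to 94 mm and grips with 3 to 60 N. Pads are 16 mm wide; open, the fingers measure 119 mm over their backs; the gripper's body (75 mm by 177 mm) begins 78 mm behind the grasp point.
Start: joints at [-1.363, 0.207, 1.542, -0, 1.393, -0.15], TCP at [0.201, -0.539, 0.227] pointing down, gripper open.
Joint ranges: [-2.73, 2.73], [-0.86, 2.22], [0.23, 2.46], [-1.11, 4.25], [0.08, 2.63], [-2.82, 2.82]. Speed limits (rad/s): [2.79, 2.79, 3.14, 3.14, 3.14, 3.14].

### API

Orientations are given as a unit quaternion [x, y, z, w].
In Python, from cell import state, snapshot, camera_info, job_done, boxes_of, mark_of, nose_length gives the robot as it stands. The module is installed in compiled form; this text tells all that it offers.
- The arm moves only by the tool carry_out, never from a script. Its arguments are lists of equal length, an entry for each row: "offset": the shift along the world's x, y, z in units of 60 mm (1.0 is 60 mm), a list of three; "roll": the turn about the world's z in units of 10 degrees (1.0 is 10 degrees). A call has 1 to 10 rows; each row is the pose to reach, as a shift and turn from the pose commanded when the call began; what a row does not reach only later rows make up. A row lasts 1/8 s, in which the tool goes at most 62.5 mm and 10.7 degrees, less where a joint would pass 70% of its speed; a pose out of reach is approached as far as the arm can. A call with a gripper value outside its range is refused whole. "hand" is the opening in per cent of the stroke, from 0 (shut) to 100 (fully open), set as the call begins (left out, the last holds). The fingers move at their own pace and stop on an object; "force" is the grip in N (left out, the last holds). Time passes only in rows, so rows that repeat a pose let the fingers close. It gives the time, the measured TCP pose, the force, the opening and the grip force at its end, in the units of the state.
- state(): the state, without advancing time (a new reading comes with each control period).
- snapshot(name): name is "scene" or "top" or "wrist"; returns the picture (420x560x3 uint8, red, green, blue); there is no depth.
- camera_info(name): a dict with "fx", "fy", "cx", "cy" (pixels), "world_to_cam" (4x4, takes a point from world to camera coordinates); the wrist camera has in their place "hand_eye" (4x4, takes a point from camera to tool coordinates, whose origin is the TCP and whose axes are the flange's). Camera axes: x right, y down, z forward; pixel columns grow to the right and rows downward; lengths in m; the calibration is good to about 2 mm. A picture is of the moment at which its call begins: read the wrist's pose just before it. camera_info takes no time and is no camera call.
- job_done(): hands the job in; it is judged then, once.
Trained networks look in the newest picture that a camera, given by its name, has taken for a name from the list of things; names that differ only in an ending like _2 or _b are one class to them, and where a whole thing is asked for, a point or a joint stands for the part that bears it (a point fixed in the world has none). Each returns a list of dicts, best first, with "confidence" (0 to 1); they miss things now and then, are a little off and sometimes report something else, mostly with a low value. They report only what shows in the picture. A call takes as long as a camera call. They do not tell look-alikes from the thing itself.
- boxes_of(camera, name): "location" ([x, y, z] in m, in world coordinates, good to about 4 mm: the middle of the surface that is visible of it).
- mark_of(camera, name): "location" ([x, y, z] in m, in world coordinates, good to about 4 mm: a listed point, or the origin of a listed thing).
The state is a dict: "time_s": time; "q": joint angles; "joint_vel": joint speeds; "effort": joint torques, N m; "eef_pos": TCP position; "eef_rot": TCP orientation; "contact_force": force on the tool from outside, world axes, zero at the start; "wrist_torque": the same for the moment, N m; "width": finger opening in m; "grip_force": force on a finger pad.
Only numpy, scipy, OpenCV 4.12 (cv2) and the standard library are available. Lean on these libraries where they do the work, as an engineer would, in place of code of your own. Each camera call takes 0.05 s, during which the arm holds its last target. There are 200 camera calls.

## Working session

There is one attempt and no reset: what is moved stays moved. The work goes in short steps, Python scripts to look and compute and a tool call to move; the robot and the scene stay as the last step left them, time stands still between calls to the robot, and variables do not carry over. Pictures are saved under pics/ and viewed, at most 10 in all, crops included, and the job is handed in when it is done.

Besides the shell and the picture viewer there is one more tool, called after ">>>" as a command line: name --pt "numbers of a row" for each row, then --argument value for the rest. carry_out: Moves the arm, as the interface text tells. Its arguments: {"type":"object","properties":{"offset":{"type":"array","items":{"type":"array","items":{"type":"number"}}},"roll":{"type":"array","items":{"type":"number"}},"hand":{"type":"number"},"force":{"type":"number"}},"required":["offset","roll"]}

```bash
mkdir -p pics
cat > h.py <<'E'
from cell import *
import numpy as np, cv2
def snap(c,n):
    im=snapshot(c); cv2.imwrite(f'pics/{n}.png',im[:,:,::-1]); return im
E
python3 - <<'E'
from h import *
s=state(); print(s['time_s'],s['eef_pos'],s['eef_rot'],s['width'],nose_length)
a=snap('scene','s0');b=snap('top','t0')
for c in ['scene','top']:
    for n in ['large_scoop_grip','large_scoop_ring','large_scoop_lip','small_scoop_grip','small_scoop_ring','small_scoop_lip','tall_stand','tall_peg','short_stand','short_peg','sugar_shaker','tip_glass','honey_jar']:
        print(c,n,[(np.round(d['location'],3).tolist(),round(d['confidence'],2)) for d in mark_of(c,n)[:3]])
print(state()['time_s'])
E
```

```text
0.0 [ 0.20119228 -0.53785358  0.22630637] [ 9.84037508e-01  1.77957713e-01 -4.12749329e-05 -1.11087256e-03] 0.09390019935905 0.022
scene large_scoop_grip [([0.489, 0.237, 0.038], 0.71)]
scene large_scoop_ring [([0.551, 0.26, 0.033], 0.63), ([0.687, -0.383, 0.243], 0.33)]
scene large_scoop_lip [([0.382, 0.203, 0.002], 0.91)]
scene small_scoop_grip [([0.46, -0.648, 0.023], 0.89), ([0.473, -0.364, 0.03], 0.87)]
scene small_scoop_ring [([0.429, -0.686, 0.026], 0.75)]
scene small_scoop_lip [([0.518, -0.577, 0.005], 0.82), ([0.396, -0.405, -0.003], 0.65), ([0.687, -0.387, 0.24], 0.35)]
scene tall_stand [([0.698, -0.382, 0.001], 0.84)]
scene tall_peg [([0.685, -0.383, 0.244], 0.59)]
scene short_stand [([0.685, 0.273, 0.0], 0.97), ([0.475, -0.043, 0.001], 0.27)]
scene short_peg []
scene sugar_shaker [([0.474, -0.04, 0.003], 0.57)]
scene tip_glass [([0.383, 0.2, 0.002], 0.51)]
scene honey_jar [([0.569, -0.492, -0.003], 0.76)]
top large_scoop_grip [([0.489, 0.241, 0.026], 0.91)]
top large_scoop_ring [([0.547, 0.261, 0.028], 0.88)]
top large_scoop_lip [([0.39, 0.204, 0.0], 0.64), ([0.476, -0.361, 0.025], 0.58)]
top small_scoop_grip [([0.462, -0.648, 0.021], 0.54), ([0.477, -0.363, 0.026], 0.53)]
top small_scoop_ring [([0.522, -0.342, 0.026], 0.83), ([0.429, -0.692, 0.024], 0.56)]
top small_scoop_lip [([0.516, -0.583, 0.002], 0.82), ([0.397, -0.406, -0.002], 0.59)]
top tall_stand [([0.695, -0.384, 0.002], 0.95), ([0.39, 0.205, 0.002], 0.67)]
top tall_peg [([0.478, -0.363, 0.026], 0.36)]
top short_stand [([0.683, 0.27, -0.005], 0.59), ([0.475, -0.038, -0.003], 0.4)]
top short_peg [([0.475, -0.362, 0.026], 0.74), ([0.684, 0.272, 0.194], 0.52)]
top sugar_shaker [([0.69, -0.379, 0.241], 0.71), ([0.472, -0.042, -0.002], 0.42)]
top tip_glass [([0.471, 0.473, 0.001], 0.66)]
top honey_jar [([0.57, -0.49, -0.002], 0.76), ([0.551, 0.26, 0.029], 0.38)]
1.4
```

View pics/s0.png

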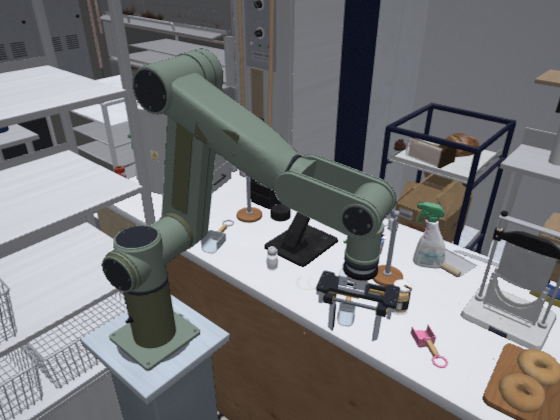

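View pics/t0.png

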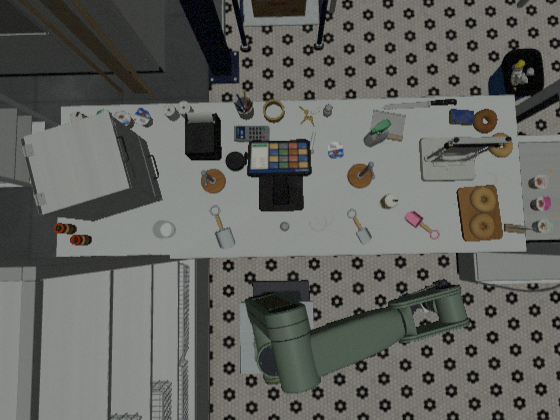

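The pink scoop is at the right (435,350 in scene). The small scoop lies by the tall stand (347,310) and the large one by the short stand (215,240). Next I'll zoom in on the pegs.

Run:
```python
from h import *
s=cv2.imread('pics/s0.png');t=cv2.imread('pics/t0.png')
c=lambda im,x,y,w=50,h=38:cv2.resize(im[y:y+h,x:x+w],(400,300),interpolation=cv2.INTER_CUBIC)
s2=cv2.resize(s[195:285,340:460][:, :],(400,300),interpolation=cv2.INTER_CUBIC)
s3=cv2.resize(s[150:225,210:310],(400,300),interpolation=cv2.INTER_CUBIC)
cv2.imwrite('pics/c1.png',np.vstack([np.hstack([c(t,190,160),c(t,345,155)]),np.hstack([s3,s2])]))
def proj(cam,p):
    i=camera_info(cam); q=(i['world_to_cam']@np.r_[p,1])[:3]; return (round(float(i['fx']*q[0]/q[2]+i['cx']),1),round(float(i['fy']*q[1]/q[2]+i['cy']),1))
for nm,x,y,h in [('tall',.697,-.383,.240),('short',.684,.271,.190)]:
    for cam in ['top','scene']:
        print(nm,cam,'root',proj(cam,[x,y,h]),'posttop',proj(cam,[x,y,h+.027]),
          [ (a,proj(cam,[x+.0595*np.cos(np.radians(a)),y+.0595*np.sin(np.radians(a)),h+.061])) for a in range(0,360,30)])
```

```text
tall top root (370.1, 164.4) posttop (371.5, 162.9) [(0, (372.7, 145.4)), (30, (364.8, 147.7)), (60, (359.2, 153.5)), (90, (357.3, 161.5)), (120, (359.8, 169.3)), (150, (365.9, 175.0)), (180, (374.1, 176.9)), (210, (382.0, 174.6)), (240, (387.7, 168.6)), (270, (389.4, 160.7)), (300, (386.9, 152.9)), (330, (380.8, 147.3))]
tall scene root (395.8, 216.5) posttop (397.0, 209.2) [(0, (407.2, 193.2)), (30, (397.8, 191.2)), (60, (388.6, 191.6)), (90, (381.8, 194.0)), (120, (379.3, 198.1)), (150, (381.9, 202.8)), (180, (389.2, 206.9)), (210, (399.1, 209.1)), (240, (409.0, 208.7)), (270, (415.8, 205.9)), (300, (417.8, 201.6)), (330, (414.6, 196.9))]
short top root (204.1, 174.0) posttop (202.6, 172.8) [(0, (200.7, 156.0)), (30, (193.0, 158.2)), (60, (187.4, 163.9)), (90, (185.3, 171.6)), (120, (187.4, 179.2)), (150, (193.0, 184.6)), (180, (200.7, 186.5)), (210, (208.5, 184.3)), (240, (214.1, 178.5)), (270, (216.1, 170.8)), (300, (214.0, 163.3)), (330, (208.4, 157.9))]
short scene root (246.9, 174.1) posttop (246.6, 168.0) [(0, (256.6, 155.7)), (30, (249.9, 154.3)), (60, (242.3, 154.5)), (90, (235.7, 156.2)), (120, (231.8, 159.0)), (150, (231.8, 162.2)), (180, (235.7, 164.9)), (210, (242.6, 166.3)), (240, (250.6, 166.1)), (270, (257.4, 164.3)), (300, (261.0, 161.4)), (330, (260.7, 158.2))]
```

View pics/c1.png

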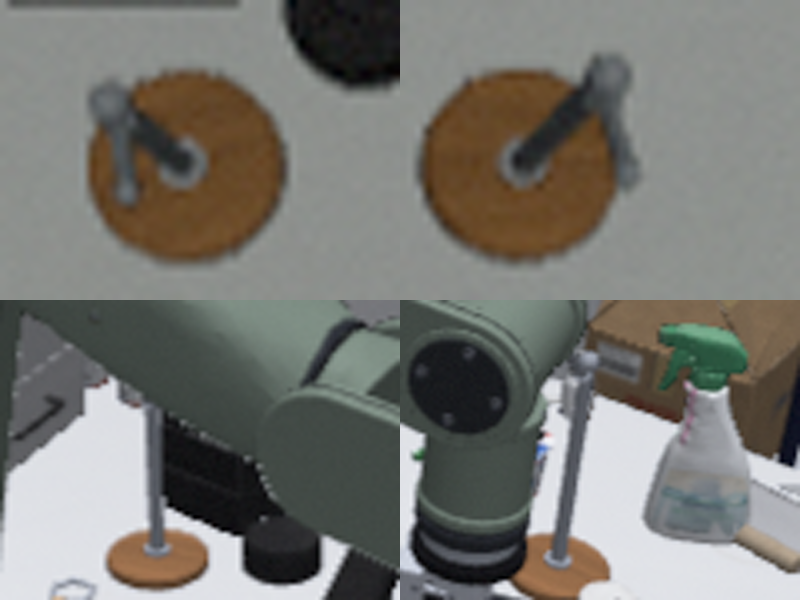

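>>> carry_out --pt "0.36 0.93 0" --pt "0.72 1.86 0" --pt "1.08 2.79 0" --pt "1.44 3.72 0" --pt "1.8 4.65 0" --pt "2.16 5.58 0" --pt "2.52 6.51 0" --pt "2.88 7.44 0" --pt "3.24 8.37 0" --pt "3.6 9.3 0" --roll '[0,0,0,0,0,0,0,0,0,0]' --hand 60

```text
time_s: 2.65
eef_pos: [0.418, 0.0213, 0.228]
eef_rot: [0.984, 0.178, 0.001, 0.0]
contact_force: [1.0, -0.3, 0.9]
width: 0.0562
grip_force: 0.0
```

>>> carry_out --pt "0.3 0.9 0" --pt "0.6 1.8 0" --pt "0.9 2.7 0" --pt "1.1 3.6 0" --pt "1.1 3.6 0" --pt "1.1 3.6 0" --roll '[0,0,0,0,0,0]'

```text
time_s: 3.4
eef_pos: [0.483, 0.2351, 0.2271]
eef_rot: [0.984, 0.178, -0.0, 0.0]
contact_force: [-0.4, -0.3, 0.4]
width: 0.0566
grip_force: 0.0
```

```bash
cat >> h.py <<'E'
from scipy.spatial.transform import Rotation as Ro
def Twrist():
    s=state(); T=np.eye(4); T[:3,:3]=Ro.from_quat(s['eef_rot']).as_matrix(); T[:3,3]=s['eef_pos']; return T
def marks(cam,names):
    for n in names: print(cam,n,[(np.round(d['location'],4).tolist(),round(d['confidence'],2)) for d in mark_of(cam,n)[:2]])
def ray_z(cam,px,z,T=None):
    i=camera_info(cam); C=T@np.array(i['hand_eye']) if cam=='wrist' else np.linalg.inv(i['world_to_cam'])
    d=C[:3,:3]@[(px[0]-i['cx'])/i['fx'],(px[1]-i['cy'])/i['fy'],1]; o=C[:3,3]
    return np.round(o+d*(z-o[2])/d[2],4)
def proj_w(p,T):
    i=camera_info('wrist'); q=np.linalg.inv(T@np.array(i['hand_eye']))@np.r_[p,1]; return np.round([i['fx']*q[0]/q[2]+i['cx'],i['fy']*q[1]/q[2]+i['cy']],1)
E
python3 - <<'E'
from h import *
T=Twrist(); print(T[:3,3], np.degrees(np.arctan2(T[1,0],T[0,0])),state()['time_s'],state()['q'])
snap('wrist','w1')
marks('wrist',['large_scoop_grip','large_scoop_ring','large_scoop_lip'])
print('tall ball',ray_z('top',(373.1,177.5),.301),'short ball',ray_z('top',(205.6,184.1),.251))
snap('scene','s1'); marks('scene',['short_peg','tall_peg'])
print(np.array(camera_info('wrist')['hand_eye']).round(3).tolist())
E
```

```text
[0.48298138 0.23508304 0.22713364] 20.53503582186532 3.4 [ 2.92153920e-01  1.27413449e-01  1.63398102e+00 -5.87630767e-04
  1.38119663e+00  1.50465703e+00]
wrist large_scoop_grip [([0.4936, 0.2407, 0.0337], 0.96), ([0.6821, 0.2712, -0.0013], 0.41)]
wrist large_scoop_ring [([0.5546, 0.2602, 0.0302], 0.67)]
wrist large_scoop_lip [([0.3845, 0.2035, 0.0046], 0.89)]
tall ball [ 0.6354 -0.3793  0.301 ] short ball [0.6334 0.2522 0.251 ]
scene short_peg []
scene tall_peg [([0.4901, 0.2351, 0.0367], 0.69), ([0.6869, -0.384, 0.2416], 0.61)]
[[0.0, -0.959, -0.284, 0.082], [1.0, 0.0, 0.001, -0.0], [-0.0, -0.284, 0.959, -0.157], [0.0, 0.0, 0.0, 1.0]]
```

View pics/w1.png

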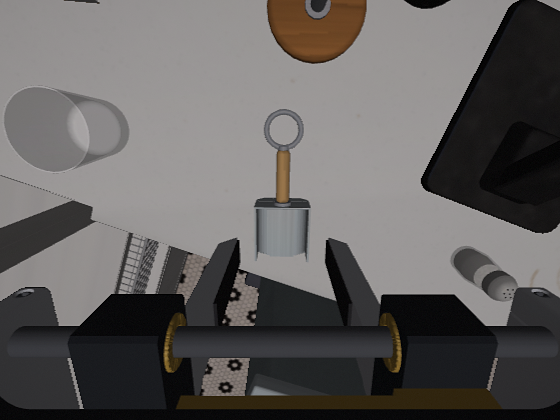

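Run:
```python
from h import *
T=Twrist()
r=ray_z('wrist',(284,129),.032,T);b=ray_z('wrist',(283,203),.041,T)
print(r,b)
for n,px in [('ring',(284,129))]: print(n,r)
y=np.degrees(np.arctan2(*(r-b)[1::-1])); print(y)
for yy in (y,19.3):
    u=np.array([np.cos(np.radians(yy)),np.sin(np.radians(yy))]); g=r[:2]-.064*u; print('grip',g,'d60',(g-T[:2,3])/.06)
```

```text
[0.552  0.2577 0.032 ] [0.471  0.2288 0.041 ]
ring [0.552  0.2577 0.032 ]
19.63589812058168
grip [0.49172179 0.23619333] d60 [0.13757031 0.02836215]
grip [0.49159674 0.23654708] d60 [0.1354862  0.03425799]
```

>>> carry_out --pt "0.15 0.04 -0.8" --pt "0.15 0.04 -1.6" --pt "0.15 0.04 -2.4" --pt "0.15 0.04 -2.9" --pt "0.15 0.04 -3.18" --pt "0.15 0.04 -3.18" --pt "0.15 0.04 -3.18" --roll '[-0.1,-0.1,-0.1,-0.1,-0.1,-0.1,-0.1]'

```text
time_s: 4.62
eef_pos: [0.4938, 0.2381, 0.0382]
eef_rot: [0.986, 0.169, 0.002, -0.0]
contact_force: [-0.2, -0.1, 0.3]
width: 0.0565
grip_force: 0.0
```

>>> carry_out --pt "0 0 0" --pt "0 0 0" --pt "0 0 0" --pt "0 0 0" --pt "0 0 0" --pt "0 0 0" --roll '[0,0,0,0,0,0]' --hand 0 --force 35

```text
time_s: 5.38
eef_pos: [0.4924, 0.2379, 0.0367]
eef_rot: [0.986, 0.169, 0.0, -0.0]
contact_force: [0.9, -0.2, 0.6]
width: 0.0158
grip_force: 35.0
```

>>> carry_out --pt "0 0 0.6" --pt "0 0 1.5" --pt "0 0 2.4" --pt "0 0 3.3" --pt "0 0 4.2" --pt "0 0 5.15" --pt "0 -0.4 5.15" --pt "0 -1.2 5.15" --pt "0.1 -2.1 5.15" --pt "0.2 -3.0 5.15" --roll '[0,0,0,0,0,0,0,0,0,0]'

```text
time_s: 6.62
eef_pos: [0.504, 0.0564, 0.3452]
eef_rot: [0.985, 0.17, -0.0, -0.0]
contact_force: [0.2, 0.2, -0.2]
width: 0.016
grip_force: 35.0
```

>>> carry_out --pt "0 -0.9 0" --pt "0.1 -1.8 0" --pt "0.2 -2.7 0" --pt "0.3 -3.6 0" --pt "0.4 -4.5 0" --pt "0.5 -5.4 0" --pt "0.5 -6.2 0" --pt "0.5 -6.9 0" --pt "0.5 -7.18 0" --pt "0.5 -7.18 0" --roll '[-0.3,-0.6,-0.9,-1.2,-1.5,-1.8,-2.1,-2.35,-2.35,-2.35]'

```text
time_s: 7.88
eef_pos: [0.534, -0.3732, 0.3446]
eef_rot: [0.999, -0.035, -0.001, -0.001]
contact_force: [0.4, 0.2, -1.7]
width: 0.0156
grip_force: 35.0
```

Run:
```python
from h import *
T=Twrist(); print(T[:3,3], np.degrees(np.arctan2(T[1,0],T[0,0])),state()['time_s'],state()['width'])
snap('wrist','w2')
marks('wrist',['large_scoop_ring','tall_peg','tall_stand','large_scoop_grip'])
print('pred ball',proj_w([.635,-.379,.301],T),'root',proj_w([.688,-.383,.24],T))
```

```text
[ 0.53403019 -0.3731711   0.34464678] -4.037684801808721 7.875 0.01557391883185972
wrist large_scoop_ring []
wrist tall_peg [([0.6909, -0.3851, 0.2408], 0.75), ([0.5725, -0.4928, 0.002], 0.53)]
wrist tall_stand [([0.6917, -0.3823, 0.001], 0.72), ([0.3962, -0.4047, -0.0], 0.64)]
wrist large_scoop_grip [([0.5338, -0.3691, 0.3412], 0.97)]
pred ball [280.   88.8] root [280.8  23.2]
```

View pics/w2.png

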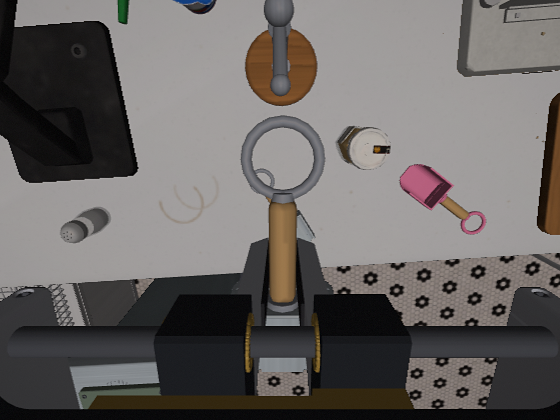

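Run:
```python
from h import *
T=Twrist()
b=ray_z('wrist',(281,84),.301,T);p=ray_z('wrist',(279,10),.267,T);r=ray_z('wrist',(283,157),.3415,T)
print('ball',b,'post',p,'ring',r,np.linalg.norm(r[:2]-T[:2,3]))
a=(p-b)[:2]; print(np.degrees(np.arctan2(a[1],a[0])),np.linalg.norm(a))
u=(b-p)[:2];u/=np.linalg.norm(u)
for s in (.095,.08,.06,.04,.026):
    h=.301-(.08-s)*np.sin(np.radians(50)); q=b[:2]-u*(.08-s)*np.cos(np.radians(50))
    t=np.r_[q,h]-r; print(s,'offset60',np.round(t/.06,3))
```

```text
ball [ 0.6388 -0.3779  0.301 ] post [ 0.6902 -0.3799  0.267 ] ring [ 0.5977 -0.3763  0.3415] 0.06307606380795473
-2.2282836559416186 0.05143889578908163
0.095 offset60 [ 0.524 -0.02  -0.483]
0.08 offset60 [ 0.685 -0.027 -0.675]
0.06 offset60 [ 0.899 -0.035 -0.93 ]
0.04 offset60 [ 1.113 -0.043 -1.186]
0.026 offset60 [ 1.263 -0.049 -1.364]
```

>>> carry_out --pt "0.3 -0.01 -0.2" --pt "0.5 -0.02 -0.45" --pt "0.62 -0.025 -0.6" --pt "0.75 -0.03 -0.75" --pt "0.86 -0.035 -0.9" --pt "0.97 -0.04 -1.03" --pt "1.02 -0.04 -1.1" --pt "1.06 -0.045 -1.17" --pt "1.06 -0.045 -1.17" --pt "1.06 -0.045 -1.17" --roll '[0.1,0.1,0.1,0.1,0.1,0.1,0.1,0.1,0.1,0.1]'

```text
time_s: 9.38
eef_pos: [0.598, -0.3758, 0.2759]
eef_rot: [1.0, -0.026, 0.0, 0.0]
contact_force: [-0.2, 0.1, -1.1]
width: 0.0157
grip_force: 35.0
```

Run:
```python
from h import *
print(state()['contact_force'],state()['grip_force'])
a=snap('wrist','w3'); b=snap('scene','s3')
z=cv2.resize(b[170:290,330:450],(420,420),interpolation=cv2.INTER_CUBIC)
cv2.imwrite('pics/c3.png',np.hstack([a[:,100:460],z])[:,:,::-1])
```

```text
[-0.23470217  0.12519155 -1.1127028 ] 34.99734342098236
```

View pics/c3.png

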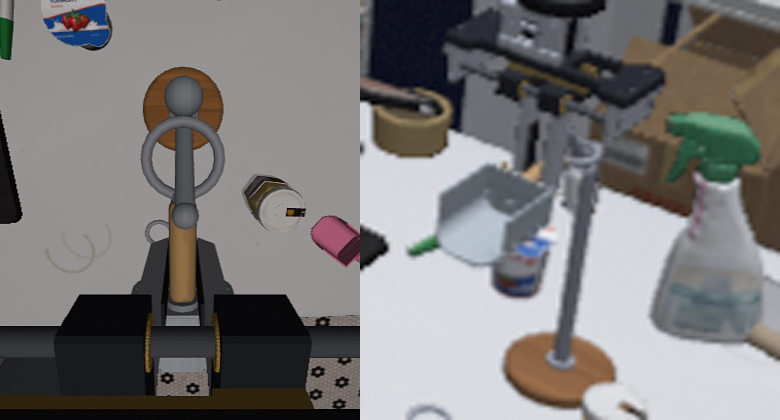

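>>> carry_out --pt "0 0 0" --pt "0 0 0" --pt "0 0 0" --pt "0 0 0" --pt "0 0 0" --pt "0 0 0" --pt "0 0 0" --pt "0 0 0" --roll '[0,0,0,0,0,0,0,0]' --hand 70

```text
time_s: 10.48
eef_pos: [0.598, -0.3757, 0.2754]
eef_rot: [1.0, -0.026, -0.0, -0.0]
contact_force: [0.5, 0.4, 0.2]
width: 0.0654
grip_force: 0.0
```

Run:
```python
from h import *
a=snap('wrist','w4'); b=snap('scene','s4')
z=cv2.resize(b[170:290,330:450],(420,420),interpolation=cv2.INTER_CUBIC)
cv2.imwrite('pics/c4.png',np.hstack([a[:,100:460],z])[:,:,::-1])
```

```text
(no output)
```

View pics/c4.png

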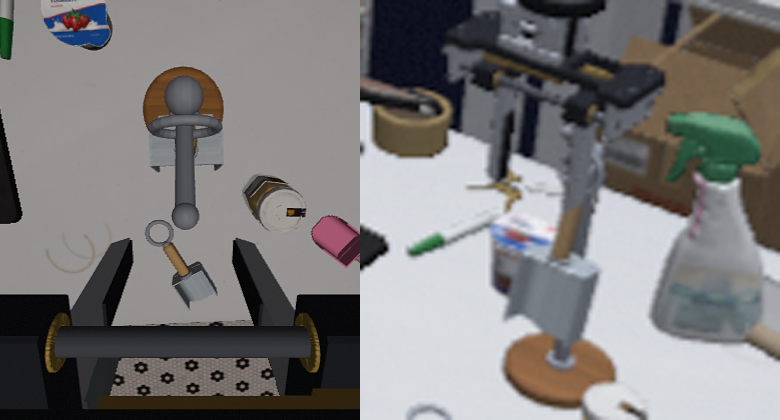

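The large scoop hangs with its ring at the collar and its bowl clear of the foot. The small scoop is next.

>>> carry_out --pt "-0.6 0 0" --pt "-1.2 0 0" --pt "-1.8 0.1 -0.3" --pt "-2.1 0.2 -0.8" --pt "-2.1 0.2 -1.2" --pt "-2.1 0.2 -1.2" --pt "-2.1 0.2 -1.2" --roll '[0,0.5,1.4,2.3,2.95,2.95,2.95]' --hand 60

```text
time_s: 11.45
eef_pos: [0.4727, -0.3643, 0.2046]
eef_rot: [0.974, 0.228, 0.0, 0.001]
contact_force: [-0.7, 0.7, 1.0]
width: 0.0563
grip_force: 0.0
```

Run:
```python
from h import *
T=Twrist(); print(T[:3,3], np.degrees(np.arctan2(T[1,0],T[0,0])),state()['time_s'])
snap('wrist','w5')
marks('wrist',['small_scoop_grip','small_scoop_ring','small_scoop_lip'])
```

```text
[ 0.47266338 -0.36426826  0.20461138] 26.416655467829504 11.45
wrist small_scoop_grip [([0.4634, -0.6494, 0.0289], 0.98), ([0.479, -0.3677, 0.0277], 0.64)]
wrist small_scoop_ring [([0.5219, -0.3361, 0.0257], 0.87), ([0.4248, -0.6911, 0.0264], 0.85)]
wrist small_scoop_lip [([0.3999, -0.4026, 0.0021], 0.96), ([0.5186, -0.5774, 0.003], 0.86)]
```

View pics/w5.png

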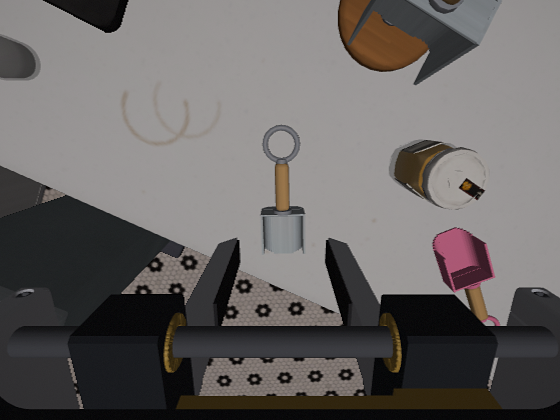

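Run:
```python
from h import *
T=Twrist()
r=ray_z('wrist',(281,143),.027,T);b=ray_z('wrist',(283,209),.036,T)
y=np.degrees(np.arctan2(*(r-b)[1::-1])); print(r,b,y)
u=np.array([np.cos(np.radians(y)),np.sin(np.radians(y))]); g=r[:2]-.054*u; print('grip',g,'d60',(g-T[:2,3])/.06)
```

```text
[ 0.5242 -0.3376  0.027 ] [ 0.4592 -0.3725  0.036 ] 28.232377469848224
grip [ 0.47662404 -0.36314463] d60 [0.06432389 0.01941811]
```

>>> carry_out --pt "0.06 0.01 -0.8" --pt "0.06 0.01 -1.6" --pt "0.06 0.01 -2.3" --pt "0.06 0.01 -2.7" --pt "0.06 0.01 -2.89" --pt "0.06 0.01 -2.89" --pt "0.06 0.01 -2.89" --roll '[0.1,0.1,0.1,0.1,0.1,0.1,0.1]'

```text
time_s: 12.52
eef_pos: [0.4766, -0.3641, 0.0317]
eef_rot: [0.971, 0.238, 0.001, 0.001]
contact_force: [0.8, -0.1, 0.0]
width: 0.0562
grip_force: 0.0
```

>>> carry_out --pt "0 0 0" --pt "0 0 0" --pt "0 0 0" --pt "0 0 0" --pt "0 0 0" --pt "0 0 0" --roll '[0,0,0,0,0,0]' --hand 0 --force 35

```text
time_s: 13.28
eef_pos: [0.4756, -0.3631, 0.03]
eef_rot: [0.971, 0.238, -0.0, -0.0]
contact_force: [-0.0, -0.1, 0.7]
width: 0.0155
grip_force: 35.0
```

>>> carry_out --pt "0 0 0.6" --pt "0 0 1.5" --pt "0 0 2.4" --pt "0 0 3.3" --pt "0 0 4.2" --pt "0 0.2 5.0" --pt "0 0.8 5.0" --pt "0.1 1.7 5.0" --pt "0.2 2.6 5.0" --pt "0.3 3.5 5.0" --roll '[0,0,0,0,0,0,0,0,0,0]'

```text
time_s: 14.52
eef_pos: [0.4933, -0.1514, 0.3297]
eef_rot: [0.971, 0.237, -0.0, -0.0]
contact_force: [0.2, 0.8, -1.4]
width: 0.0158
grip_force: 35.0
```

>>> carry_out --pt "0.1 0.9 0" --pt "0.2 1.8 0" --pt "0.3 2.7 0" --pt "0.4 3.6 0" --pt "0.5 4.5 0" --pt "0.6 5.2 0" --pt "0.75 5.8 -0.1" --pt "0.85 6.27 -0.4" --pt "0.87 6.27 -0.6" --pt "0.87 6.27 -0.6" --roll '[-0.1,-0.2,-0.3,-0.4,-0.5,-0.7,-0.95,-0.95,-0.95,-0.95]'

```text
time_s: 15.78
eef_pos: [0.5448, 0.2223, 0.2922]
eef_rot: [0.988, 0.156, -0.002, 0.0]
contact_force: [-0.8, 0.0, -0.5]
width: 0.0152
grip_force: 35.0
```

Run:
```python
from h import *
T=Twrist(); print(T[:3,3], np.degrees(np.arctan2(T[1,0],T[0,0])),state()['time_s'],state()['width'])
snap('wrist','w6')
```

```text
[0.54479078 0.22232612 0.29220412] 17.992417893386033 15.775 0.015234891266971256
```

View pics/w6.png

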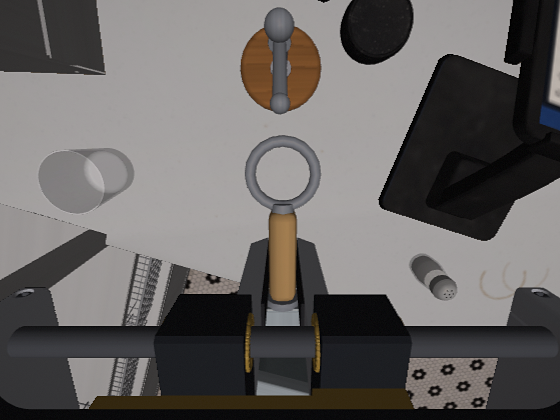

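Run:
```python
from h import *
T=Twrist()
b=ray_z('wrist',(280,103),.251,T);p=ray_z('wrist',(279,25),.217,T);r=ray_z('wrist',(283,173),.289,T)
print('ball',b,'post',p,'ring',r,np.linalg.norm(r[:2]-T[:2,3]))
a=(p-b)[:2]; print(np.degrees(np.arctan2(a[1],a[0])),np.linalg.norm(a))
u=(b-p)[:2];u/=np.linalg.norm(u)
for s in (.11,.095,.08,.06,.04,.036):
    h=.251-(.08-s)*np.sin(np.radians(50)); q=b[:2]-u*(.08-s)*np.cos(np.radians(50))
    t=np.r_[q,h]-r; print(s,'offset60',np.round(t/.06,3))
```

```text
ball [0.633 0.252 0.251] post [0.6829 0.2691 0.217 ] ring [0.5972 0.2385 0.289 ] 0.054353151123596934
18.91583735875836 0.052748649271805954
0.11 offset60 [ 0.293  0.121 -0.25 ]
0.095 offset60 [ 0.445  0.173 -0.442]
0.08 offset60 [ 0.597  0.225 -0.633]
0.06 offset60 [ 0.799  0.294 -0.889]
0.04 offset60 [ 1.002  0.364 -1.144]
0.036 offset60 [ 1.043  0.378 -1.195]
```

>>> carry_out --pt "0.28 0.12 -0.22" --pt "0.44 0.17 -0.43" --pt "0.54 0.2 -0.57" --pt "0.64 0.235 -0.7" --pt "0.74 0.27 -0.83" --pt "0.84 0.305 -0.96" --pt "0.92 0.335 -1.07" --pt "0.97 0.35 -1.14" --pt "0.97 0.35 -1.14" --pt "0.97 0.35 -1.14" --roll '[0.1,0.1,0.1,0.1,0.1,0.1,0.1,0.1,0.1,0.1]'

```text
time_s: 17.08
eef_pos: [0.604, 0.2442, 0.226]
eef_rot: [0.986, 0.165, 0.0, -0.0]
contact_force: [0.4, -0.5, -1.3]
width: 0.0158
grip_force: 35.0
```

Run:
```python
from h import *
print(state()['contact_force'],state()['eef_pos'])
a=snap('wrist','w7'); b=snap('scene','s7')
z=cv2.resize(b[130:250,190:310],(420,420),interpolation=cv2.INTER_CUBIC)
cv2.imwrite('pics/c7.png',np.hstack([a[:,100:460],z])[:,:,::-1])
```

```text
[ 0.35589996 -0.45798272 -1.295028  ] [0.60404939 0.24416725 0.2259627 ]
```

View pics/c7.png

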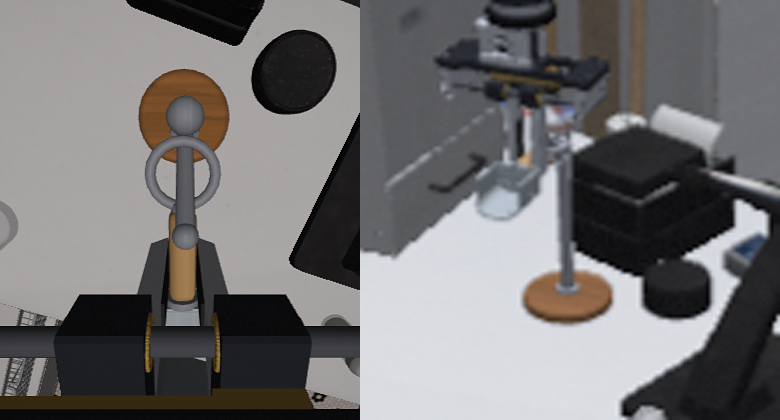

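The ring encloses the peg below the ball end and nothing is touching it, so I'll release and back away.

>>> carry_out --pt "0 0 0" --pt "0 0 0" --pt "0 0 0" --pt "0 0 0" --pt "0 0 0" --pt "0 0 0" --pt "0 0 0" --pt "0 0 0" --roll '[0,0,0,0,0,0,0,0]' --hand 70

```text
time_s: 18.18
eef_pos: [0.604, 0.2441, 0.2257]
eef_rot: [0.986, 0.165, 0.0, -0.0]
contact_force: [-0.3, -0.8, -0.3]
width: 0.0659
grip_force: 0.0
```

>>> carry_out --pt "-0.4 -0.14 0" --pt "-1.0 -0.35 0" --pt "-1.6 -0.55 0" --pt "-2.2 -0.75 0.4" --pt "-2.2 -0.75 1.2" --pt "-2.2 -0.75 2.0" --pt "-2.2 -0.75 2.0" --pt "-2.2 -0.75 2.0" --pt "-2.2 -0.75 2.0" --pt "-2.2 -0.75 2.0" --roll '[0,0,0,0,0,0,0,0,0,0]'

```text
time_s: 19.42
eef_pos: [0.4713, 0.199, 0.3439]
eef_rot: [0.986, 0.165, -0.002, 0.0]
contact_force: [0.9, -1.0, 0.2]
width: 0.0655
grip_force: 0.0
```

Run:
```python
from h import *
print(state()['contact_force'],state()['time_s'])
for c in ['scene','top','wrist']:
    snap(c,'f_'+c)
    marks(c,['small_scoop_ring','small_scoop_lip','large_scoop_ring','large_scoop_lip'])
marks('top',['sugar_shaker','tip_glass','honey_jar'])
```

```text
[ 0.93357853 -1.03548848  0.23457089] 19.425
scene small_scoop_ring [([0.6717, 0.2647, 0.192], 0.86), ([0.4286, -0.6882, 0.0273], 0.74)]
scene small_scoop_lip [([0.6648, 0.2539, 0.0458], 0.85)]
scene large_scoop_ring [([0.6775, -0.3834, 0.2452], 0.79), ([0.664, 0.2517, 0.0452], 0.52)]
scene large_scoop_lip [([0.6567, -0.3829, 0.068], 0.8)]
top small_scoop_ring [([0.4267, -0.6935, 0.024], 0.67), ([0.6689, 0.2619, 0.1932], 0.58)]
top small_scoop_lip [([0.517, -0.5826, 0.0045], 0.73), ([0.6674, 0.2519, 0.0487], 0.49)]
top large_scoop_ring [([0.4679, 0.4724, -0.002], 0.75), ([0.6726, -0.3781, 0.2396], 0.63)]
top large_scoop_lip [([0.6638, -0.3806, 0.0633], 0.65)]
wrist small_scoop_ring []
wrist small_scoop_lip []
wrist large_scoop_ring []
wrist large_scoop_lip []
top sugar_shaker [([0.472, -0.0412, -0.0041], 0.49)]
top tip_glass [([0.4694, 0.4746, 0.0008], 0.6)]
top honey_jar [([0.5719, -0.4913, 0.0026], 0.61), ([0.6731, 0.2616, 0.0779], 0.6)]
```

Both scoops hang with their lips 46–65 mm above the worktop, clear of the feet, and the shaker, glass and jar haven't moved.

```bash
python3 -c "
from cell import *
print(job_done())"
```

```text
the job is handed in; nothing more can be done
None
```

I hung the large scoop on the tall stand's peg and the small scoop on the short stand's peg, both hanging free with nothing else moved, and handed the job in at about 20 s; the small scoop's final hang was checked by camera measurements, not by viewing a picture.

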